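Oil the eyelet-press dies and put them away

TASK

Stand every press die from the green cutting mat upright on the drip mat beside the ready spray can (the one with the green disc on its base, not the empty one with the red disc), and with all of them standing there press that can's cap fully down and let it spring back up. Then stand all the dies upright in the blue storage tray. Do not press the empty can's cap, and leave the other things on the table where they are.

Things in the scene. Friction and masses are not known exactly. Their poses are not given: they have to be found in the camera images.
- die1_center (a point): press die 1, loose, bright steel, about 0.16 kg: round foot 36 mm across and 14 mm high, round stem 22 mm across above it, 45 mm tall in all. The point is on its axis, half-way up (22.5 mm above its underside); z is its axis, upwards when it stands. Starts standing on the 2 mm green cutting mat in front of the robot; may be absent
- die2_center (a point): press die 2, loose, brass, about 0.16 kg: round foot 36 mm across and 14 mm high, round stem 22 mm across above it, 45 mm tall in all. The point is on its axis, half-way up (22.5 mm above its underside); z is its axis, upwards when it stands. Starts standing on the 2 mm green cutting mat in front of the robot; may be absent
- die3_center (a point): press die 3, loose, dark steel, about 0.16 kg: round foot 36 mm across and 14 mm high, round stem 22 mm across above it, 45 mm tall in all. The point is on its axis, half-way up (22.5 mm above its underside); z is its axis, upwards when it stands. Starts standing on the 2 mm green cutting mat in front of the robot; may be absent
- die4_center (a point): press die 4, loose, brass, about 0.16 kg: round foot 36 mm across and 14 mm high, round stem 22 mm across above it, 45 mm tall in all. The point is on its axis, half-way up (22.5 mm above its underside); z is its axis, upwards when it stands. Starts standing on the 2 mm green cutting mat in front of the robot; may be absent
- die5_center (a point): press die 5, loose, bright steel, about 0.16 kg: round foot 36 mm across and 14 mm high, round stem 22 mm across above it, 45 mm tall in all. The point is on its axis, half-way up (22.5 mm above its underside); z is its axis, upwards when it stands. Starts standing on the 2 mm green cutting mat in front of the robot; may be absent
- station_left: fixed spray station on the robot's left: a flat grey rubber drip mat, 150 mm (its x) by 120 mm (its y), 2 mm thick, with the origin under the mat's centre, on the table; z up. Beside the mat on its +y side, a steel base plate 6 mm high carries a clamped blue and silver spray can, 48 mm across (black clamp ring 56 mm at its foot), its axis at x 0, y +120 mm; the top of its white cap is 132 mm above the table
- cap_left_top (a point): centre of the flat top, 27 mm across, of the left can's white sprung nozzle cap (it goes down with the cap)
- cap_left (a joint): how far the left can's cap is pressed down, m: 0 up, 0.006 fully down against its stop. Sprung: starts to move at about 2 N, about 5.7 N at the stop; comes up by itself
- station_right: fixed spray station on the robot's right: a flat grey rubber drip mat, 150 mm (its x) by 120 mm (its y), 2 mm thick, with the origin under the mat's centre, on the table; z up. Beside the mat on its -y side, a steel base plate 6 mm high carries a clamped blue and silver spray can, 48 mm across (black clamp ring 56 mm at its foot), its axis at x 0, y -120 mm; the top of its white cap is 132 mm above the table
- cap_right_top (a point): centre of the flat top, 27 mm across, of the right can's white sprung nozzle cap (it goes down with the cap)
- cap_right (a joint): how far the right can's cap is pressed down, m: 0 up, 0.006 fully down against its stop. Sprung: starts to move at about 2 N, about 5.7 N at the stop; comes up by itself
- disc_green: green disc, fixed, 36 mm across and 6 mm thick, lying on the base plate of the can that is ready for use, 55 mm in front of the can's axis on the side away from the robot; origin under its centre, 6 mm above the table
- disc_red: red disc of the same size, lying in the same way on the base plate of the can that is empty
- tray: fixed blue open storage tray, 180 mm (its x) by 134 mm (its y), 22 mm high, walls 5 mm, floor 5 mm thick; origin under its centre, on the table
- knife: orange utility knife, 140 mm long; a bystander, loose
- rule: steel rule, 300 mm long; a bystander, loose
- glue_stick: white glue stick with a yellow cap, 27 mm across and 92 mm tall, standing; a bystander, loose
- tape: roll of yellow tape, 90 mm across, 20 mm high; a bystander, loose
- eraser: white eraser, 45 x 22 x 13 mm; a bystander, loose

How it is judged:
By the outcome, as a careful person would: the job done as asked, in the order asked, and still so for the second after the job is handed in, with the robot touching nothing.
Of die1, die2, die3, die4, die5 only 3 to 4 are there at a start; the rules pass over those that are not, and their reading is None.
At some moment in a run one of die1, die2, die3, die4, die5 may be knocked a few centimetres aside while the robot is not near it.
It also fails if it takes over 210 s, if anything falls off the work surface, if the arm or the gripper's body presses on something with over 40 N, if the wrist force passes 120 N, or if a joint passes its speed limit or range.

ROBOT

A 6-joint arm with a two-finger parallel gripper is mounted at the origin on the work surface. World frame = base frame: x ahead of the robot, y to its left, z up, the work surface at z = 0. Lengths are in m, angles in rad, forces in N, time in s.
With the tool pointing down it reaches from about 0.35 to 0.85 m from the base axis. Payload 8.1 kg.
Tool frame: the origin (TCP) lies midway between the tips of the shut fingers; the grasp point (between the pads) lies arm.tcp_to_grasp behind it (arm.tcp_to_grasp is the distance from the TCP to the grasp point, in m); x points along the fingers, z is the direction in which the jaws open and shut, and the axes are right-handed (so a half turn about x gives the same grasp; the last joint's range is limited). The gripper opens to 93 mm and grips with 3 to 60 N. Pads are 15 mm wide; open, the fingers measure 128 mm over their backs; the gripper's body (75 mm by 188 mm) begins 65 mm behind the grasp point.
Start: joints at [1.088, 0.13, 1.488, -0, 1.523, -0.085], TCP at [0.232, 0.553, 0.219] pointing down, gripper open.
Joint ranges: [-2.96, 2.96], [-0.89, 2.26], [0.02, 2.5], [-1.34, 4.48], [0, 2.73], [-2.66, 2.66]. Speed limits (rad/s): [2.39, 2.39, 2.79, 3.14, 3.14, 3.14].

INTERFACE

Orientations are given as a unit quaternion [x, y, z, w].
In Python, from workcell import arm gives the robot as it stands. The module is installed in compiled form; this text tells all that it offers.
- The arm moves only by the shell command python3 -m inch 'ROWS'. ROWS is JSON, a list of rows, each a list of 3 entries, a list of its own where there are three numbers: the closure in counts, from 0 (fully open) to 255 (shut), then the shift along the world's x, y, z in m, then the turn, a rotation vector about the world's x, y, z in degrees. A call has exactly 5 rows; each row is the pose to reach, as a shift and turn from the pose commanded when the call began; what a row does not reach only later rows make up. A row lasts 1/12 s, in which the tool goes at most 41.7 mm and 7.16 degrees, less where a joint would pass 70% of its speed; a pose out of reach is approached as far as the arm can. A call with a gripper value outside its range is refused whole. The fingers move at their own pace and stop on an object; the grip force is fixed at half the most. Time passes only in rows, so rows that repeat a pose let the fingers close, or fill a call up. It gives the time, the measured TCP pose, the force and the opening at its end, in the units of the state.
- arm.sense(): the state, without advancing time (a new reading comes with each control period).
- arm.get_image(name): name is "scene" or "side" or "wrist"; returns a dict with "img" (420x560x3 uint8, red, green, blue), "mtx" (3x3 intrinsics, pixels), "R" (3x3) and "t" (3): a world point X has camera coordinates R X + t. Camera axes: x right, y down, z forward; pixel columns grow to the right and rows downward; lengths in m; the calibration is good to about 2 mm. A picture is of the moment at which its call begins. There is no depth.
- arm.hand_in(): hands the job in, once; it reports no verdict.
The state is a dict: "t": time; "q": joint angles; "joint_vel": joint speeds; "tau": joint torques, N m; "ee_pos": TCP position; "ee_rot": TCP orientation; "ft_force": force on the tool from outside, world axes, zero at the start; "torque": the same for the moment, N m; "opening": finger opening in m.
Only numpy, scipy, OpenCV 4.12 (cv2) and the standard library are available. Lean on these libraries where they do the work, as an engineer would, in place of code of your own. Each camera call takes 0.05 s, during which the arm holds its last target.

## Working session

There is one attempt and no reset: what is moved stays moved. The work goes in short steps, Python scripts to look and compute and a shell command to move; the robot and the scene stay as the last step left them, time stands still between calls to the robot, and variables do not carry over. Pictures are saved under pics/ and viewed, and the job is handed in when it is done.

```bash
mkdir -p pics; cat > h.py <<'E'
import numpy as np, cv2
from workcell import arm
def snap(n,f,crop=None,s=1):
    d=arm.get_image(n); im=d["img"][:,:,::-1].copy()
    np.savez(f'pics/{f}.npz',mtx=d["mtx"],R=d["R"],t=d["t"],img=im)
    if crop: x0,y0,x1,y1=crop; im=im[y0:y1,x0:x1]
    if s!=1: im=cv2.resize(im,None,fx=s,fy=s,interpolation=cv2.INTER_CUBIC)
    cv2.imwrite(f'pics/{f}.png',im)
def crop(f,c,s,o):
    im=np.load(f'pics/{f}.npz')['img']; x0,y0,x1,y1=c
    cv2.imwrite(f'pics/{o}.png',cv2.resize(im[y0:y1,x0:x1],None,fx=s,fy=s,interpolation=cv2.INTER_CUBIC))
def ray(f,u,v,z):
    d=np.load(f'pics/{f}.npz'); r=d['R'].T@np.linalg.solve(d['mtx'],[u,v,1.]); c=-d['R'].T@d['t']
    return c+r*(z-c[2])/r[2]
def proj(f,X):
    d=np.load(f'pics/{f}.npz'); p=d['mtx']@(d['R']@np.array(X)+d['t']); return p[:2]/p[2]
E
python3 - <<'E'
from h import *
for n in ("scene","side","wrist"): snap(n,n+"0")
s=arm.sense(); print(s); print(arm.tcp_to_grasp)
E
```

```text
{'t': 0.15, 'q': array([ 1.08760975e+00,  1.31029222e-01,  1.48898640e+00, -2.33381313e-06,
        1.52303317e+00, -8.54151361e-02]), 'joint_vel': array([-0.00134313, -0.00239827, -0.00260755,  0.00029522,  0.0011696 ,
        0.00062115]), 'tau': array([ 2.05472056e-04, -5.60479546e+01, -4.92333555e+01,  7.67545262e-02,
        3.07715486e-02, -1.15433704e-04]), 'ee_pos': array([0.2322042 , 0.55277337, 0.21782709]), 'ee_rot': array([-0.39160307,  0.58938319,  0.391107  ,  0.58848093]), 'ft_force': array([ 0.64049788,  0.16426531, -0.50842672]), 'torque': array([-0.02530695, -0.00583168, -0.00613862]), 'opening': 0.09270907680746683}
0.0188
```

View pics/scene0.png

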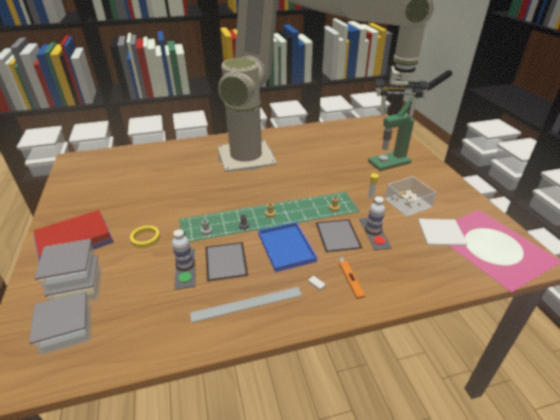

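View pics/side0.png

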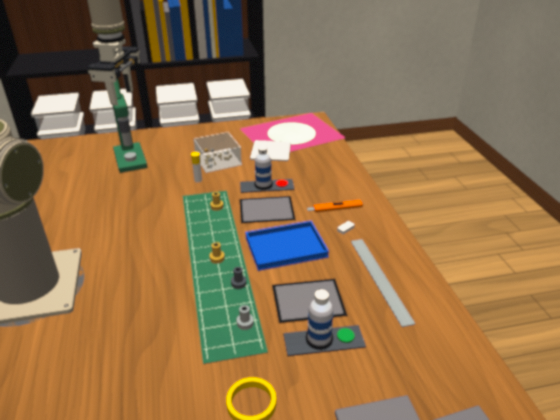

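View pics/wrist0.png

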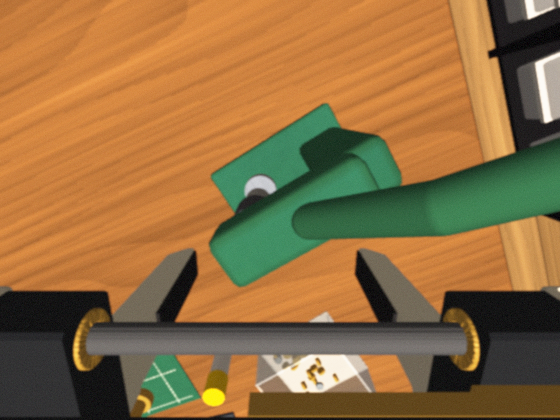

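The scene view is from opposite the robot. Four dies are on the mat: bright steel (206,227), dark (243,222), brass (270,210) and brass (334,203). The green disc (184,278) is on the robot's right, so station_right is the ready one. Next I'll enlarge and measure.

```bash
python3 - <<'E'
from h import *
crop('scene0',(160,170,360,320),4,'c1'); crop('side0',(170,130,370,360),2.6,'c2'); crop('scene0',(300,160,480,295),4,'c3')
E
```

```text
(no output)
```

View pics/c1.png

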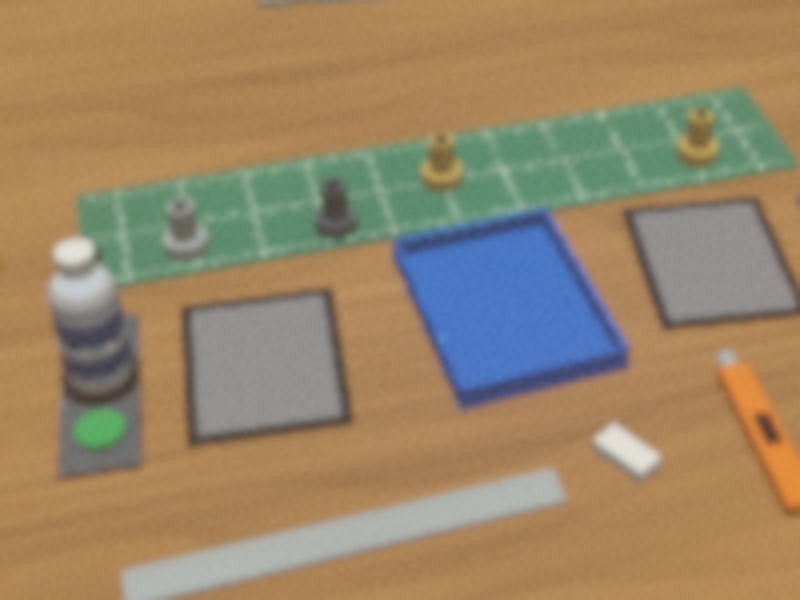

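View pics/c2.png

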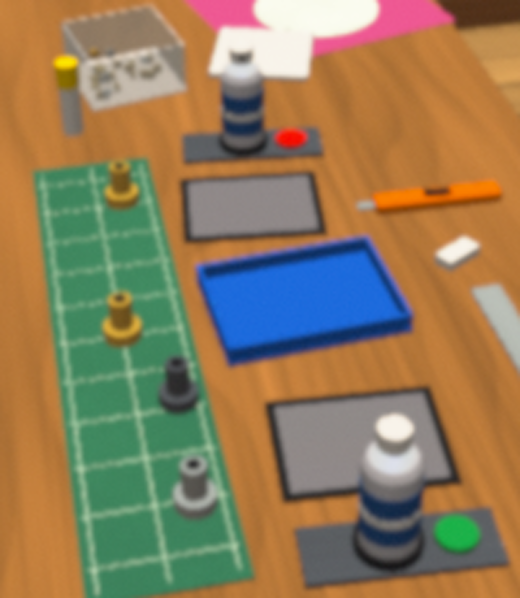

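View pics/c3.png

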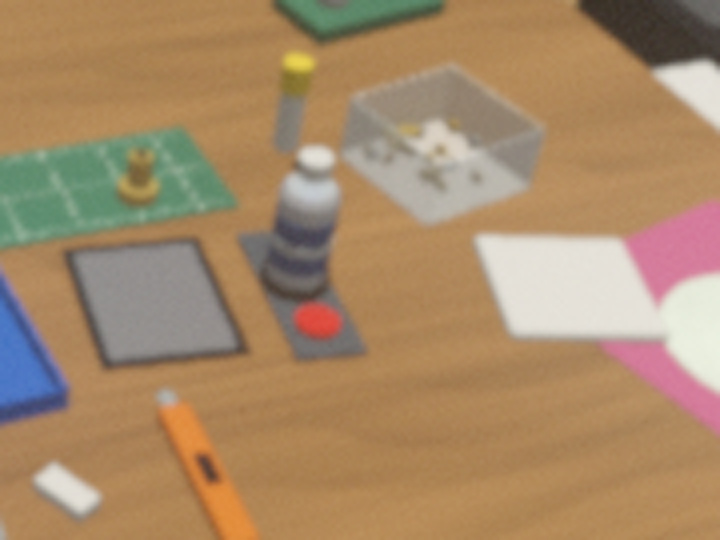

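```bash
python3 - <<'E'
from h import *
S=lambda u,v:(160+u/4,170+v/4); D=lambda u,v:(170+u/2.6,130+v/2.6)
def p(n,z,a,b): print(n,ray('scene0',*S(*a),z).round(4)[:2],ray('side0',*D(*b),z).round(4)[:2])
p('bright',.047,(181,204),(193,464));p('dark',.047,(333,183),(176,362));p('brassA',.047,(441,139),(120,299));p('brassB',.047,(702,115),(120,168))
for a,b in zip([(187,308),(330,291),(350,420),(192,441)],[(288,497),(268,403),(430,389),(457,482)]):p('mat',.002,a,b)
for a,b in zip([(395,240),(548,212),(627,350),(462,395)],[(232,351),(197,265),(369,238),(411,318)]):p('tray',.022,a,b)
p('cap',.132,(75,246),(394,428))
p('disc',.012,(100,426),(457,533))
S0=S;S=lambda u,v:(300+u/4,160+v/4)
p('capL',.132,(316,155),(241,53));p('glue',.092,(298,60),(66,64))
E
```

```text
bright [ 0.4674 -0.2216] [ 0.4694 -0.2263]
dark [ 0.4734 -0.0976] [ 0.4748 -0.1019]
brassA [0.4379 0.003 ] [ 0.4377 -0.0032]
brassB [0.4652 0.231 ] [0.4641 0.2199]
mat [ 0.543 -0.231] [ 0.5443 -0.2359]
mat [ 0.5537 -0.1184] [ 0.5515 -0.1228]
mat [ 0.6962 -0.1309] [ 0.6967 -0.1371]
mat [ 0.6858 -0.2442] [ 0.684  -0.2504]
tray [ 0.5292 -0.0589] [ 0.5297 -0.0696]
tray [0.5282 0.0714] [0.52   0.0656]
tray [0.7009 0.0798] [0.6973 0.0715]
tray [ 0.7128 -0.0506] [ 0.7014 -0.0605]
cap [ 0.6047 -0.3006] [ 0.6079 -0.3067]
disc [ 0.6631 -0.306 ] [ 0.6629 -0.3112]
capL [0.612  0.3102] [0.6098 0.2866]
glue [0.4237 0.3932] [0.4251 0.3804]
```

```bash
python3 - <<'E'
from h import *
from scipy.spatial.transform import Rotation as R
s=arm.sense(); M=R.from_quat(s['ee_rot']).as_matrix(); print(M.round(3)); print(np.degrees(np.arctan2(M[1,2],M[0,2])))
print(ray('scene0',390,158,0))
E
```

```text
[[-0.001 -0.922  0.387]
 [-0.001  0.387  0.922]
 [-1.     0.    -0.001]]
67.20938690310638
[0.18391122 0.59783417 0.        ]
```

```bash
python3 -m inch '[[0,[0.117,-0.164,0.02],[0,0,-33.6]],[0,[0.117,-0.164,0.02],[0,0,-33.6]],[0,[0.117,-0.164,0.02],[0,0,-33.6]],[0,[0.117,-0.164,0.02],[0,0,-33.6]],[0,[0.117,-0.164,0.02],[0,0,-33.6]]]'
python3 -m inch '[[0,[0.117,-0.164,-0.02],[0,0,-33.6]],[0,[0.117,-0.164,-0.02],[0,0,-33.6]],[0,[0.117,-0.164,-0.02],[0,0,-33.6]],[0,[0.117,-0.164,-0.02],[0,0,-33.6]],[0,[0.117,-0.164,-0.02],[0,0,-33.6]]]'
python3 - <<'E'
from h import *
snap('wrist','w1')
E
```

```text
t: 0.57
ee_pos: [0.3503, 0.387, 0.2386]
ee_rot: [-0.202, 0.678, 0.202, 0.678]
ft_force: [0.9, 1.0, -0.1]
opening: 0.0931
t: 0.98
ee_pos: [0.4673, 0.2227, 0.2182]
ee_rot: [0.002, 0.707, -0.003, 0.707]
ft_force: [0.5, 0.5, -0.1]
opening: 0.0929
```

View pics/w1.png

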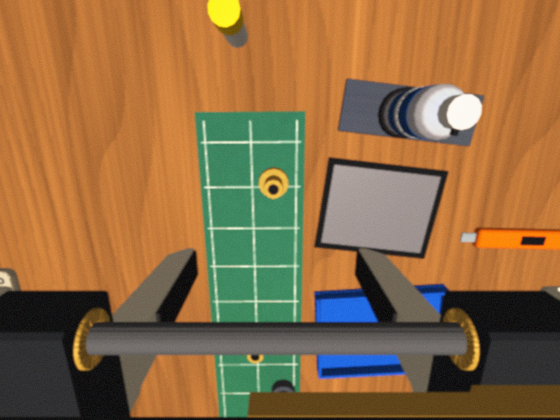

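The wrist view shows brass B with its top at about (273,188) and foot at (273,184). The green mat, left station and tray are clear.

```bash
python3 - <<'E'
from h import *
crop('w1',(240,160,310,215),8,'c4')
print(ray('w1',273,188,.047),ray('w1',273,184,.010), ray('w1',463,112,.132),ray('w1',255,355,.047))
for p in [(332,160),(446,172),(424,256),(317,246)]: print(ray('w1',*p,.002))
E
```

```text
[0.46362559 0.2290557  0.047     ] [0.46326562 0.22554329 0.01      ] [0.61117392 0.30723497 0.132     ] [0.43752491 0.00378751 0.047     ]
[0.53542396 0.25308309 0.002     ]
[0.67672881 0.23725862 0.002     ]
[0.66474823 0.12379147 0.002     ]
[0.52071746 0.13946437 0.002     ]
```

View pics/c4.png

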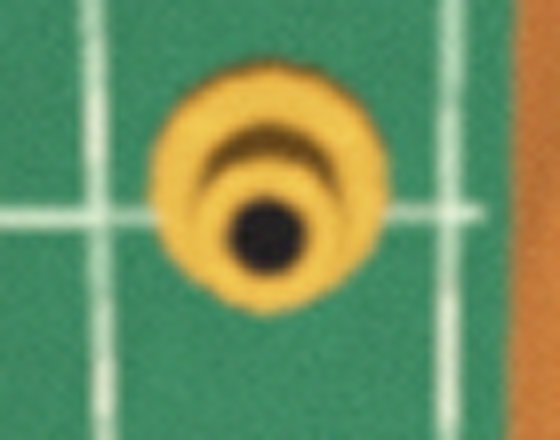

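```bash
python3 -m inch '[[0,[-0.002,0.002,-0.17],[0,0,0]],[0,[-0.002,0.002,-0.17],[0,0,0]],[0,[-0.002,0.002,-0.17],[0,0,0]],[0,[-0.002,0.002,-0.17],[0,0,0]],[0,[-0.002,0.002,-0.17],[0,0,0]]]'
python3 -m inch '[[0,[0,0,-0.028],[0,0,0]],[0,[0,0,-0.028],[0,0,0]],[0,[0,0,-0.028],[0,0,0]],[0,[0,0,-0.028],[0,0,0]],[0,[0,0,-0.028],[0,0,0]]]'
```

```text
t: 1.45
ee_pos: [0.4579, 0.2249, 0.0401]
ee_rot: [-0.002, 0.712, -0.001, 0.703]
ft_force: [-1.4, -0.1, -0.5]
opening: 0.0928
t: 1.87
ee_pos: [0.4663, 0.228, 0.0234]
ee_rot: [0.0, 0.706, 0.001, 0.708]
ft_force: [-0.2, 0.1, -0.0]
opening: 0.093
```

```bash
python3 -m inch '[[255,[0,0,0],[0,0,0]],[255,[0,0,0],[0,0,0]],[255,[0,0,0],[0,0,0]],[255,[0,0,0],[0,0,0]],[255,[0,0,0],[0,0,0]]]'
python3 -m inch '[[255,[0,0,0],[0,0,0]],[255,[0,0,0],[0,0,0]],[255,[0,0,0],[0,0,0]],[255,[0,0,0],[0,0,0]],[255,[0,0,0],[0,0,0]]]'
```

```text
t: 2.28
ee_pos: [0.4645, 0.2272, 0.0208]
ee_rot: [-0.0, 0.707, 0.0, 0.707]
ft_force: [-0.7, -1.2, -0.3]
opening: 0.0643
t: 2.7
ee_pos: [0.4643, 0.2271, 0.0205]
ee_rot: [-0.0, 0.707, 0.0, 0.707]
ft_force: [-0.7, 0.5, -0.5]
opening: 0.0309
```

```bash
python3 -m inch '[[255,[0,0,0],[0,0,0]],[255,[0,0,0],[0,0,0]],[255,[0,0,0],[0,0,0]],[255,[0,0,0],[0,0,0]],[255,[0,0,0],[0,0,0]]]'
python3 -m inch '[[255,[0,0,0.03],[0,0,0]],[255,[0,0,0.06],[0,0,0]],[255,[0,0,0.1],[0,0,0]],[255,[0,0,0.1],[0,0,0]],[255,[0,0,0.1],[0,0,0]]]'
```

```text
t: 3.12
ee_pos: [0.4643, 0.2272, 0.0206]
ee_rot: [-0.0, 0.707, 0.0, 0.707]
ft_force: [0.4, 0.6, -0.6]
opening: 0.0216
t: 3.53
ee_pos: [0.4666, 0.228, 0.1237]
ee_rot: [0.001, 0.705, 0.001, 0.709]
ft_force: [0.1, 0.5, -2.3]
opening: 0.0214
```

```bash
python3 -m inch '[[255,[0.063,-0.146,0.02],[0,0,0]],[255,[0.063,-0.146,0.02],[0,0,0]],[255,[0.063,-0.146,0.02],[0,0,0]],[255,[0.063,-0.146,0.02],[0,0,0]],[255,[0.063,-0.146,0.02],[0,0,0]]]'
python3 -m inch '[[255,[0.063,-0.146,0.02],[0,0,0]],[255,[0.063,-0.146,0.02],[0,0,0]],[255,[0.063,-0.146,0.02],[0,0,0]],[255,[0.063,-0.146,0.02],[0,0,0]],[255,[0.063,-0.146,0.02],[0,0,0]]]'
python3 -m inch '[[255,[0.063,-0.146,0],[0,0,0]],[255,[0.063,-0.146,0],[0,0,0]],[255,[0.063,-0.146,0],[0,0,0]],[255,[0.063,-0.146,0],[0,0,0]],[255,[0.063,-0.146,0],[0,0,0]]]'
python3 - <<'E'
from h import *
snap('wrist','w2')
E
```

```text
t: 3.95
ee_pos: [0.5288, 0.0756, 0.1399]
ee_rot: [0.001, 0.707, -0.002, 0.707]
ft_force: [1.5, 0.0, -1.6]
opening: 0.0214
t: 4.37
ee_pos: [0.5915, -0.0705, 0.1596]
ee_rot: [0.001, 0.707, -0.002, 0.707]
ft_force: [0.6, 0.1, -1.7]
opening: 0.0213
t: 4.78
ee_pos: [0.653, -0.2163, 0.1569]
ee_rot: [0.001, 0.708, -0.002, 0.706]
ft_force: [0.6, 0.5, -2.9]
opening: 0.0211
```

View pics/w2.png

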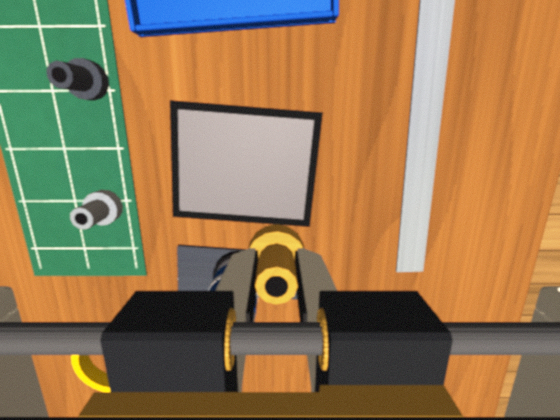

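The mat corners are at (171,101), (322,113), (309,226) and (173,217). The held brass die is vertical in the jaws, and bright and dark are at (82,218) and (62,74).

```bash
python3 - <<'E'
from h import *
C=[ray('w2',*p,.002) for p in [(171,101),(322,113),(309,226),(173,217)]]
for c in C: print(c.round(4))
print(np.mean(C,0))
print('bright',ray('w2',82,218,.047),ray('w2',101,209,.016)); print('dark',ray('w2',62,74,.047),ray('w2',88,79,.016))
T=[ray('w2',*p,.022) for p in [(132,32),(338,19)]]; print(T)
E
```

```text
[ 0.5507 -0.1196  0.002 ]
[ 0.6975 -0.1314  0.002 ]
[ 0.6879 -0.2489  0.002 ]
[ 0.5404 -0.238   0.002 ]
[ 0.61914166 -0.18445219  0.002     ]
bright [ 0.47134926 -0.22380854  0.047     ] [ 0.47221552 -0.22443013  0.016     ]
dark [ 0.47854956 -0.10026171  0.047     ] [ 0.48162868 -0.10091166  0.016     ]
[array([ 0.52959025, -0.06455425,  0.022     ]), array([ 0.70528484, -0.05575855,  0.022     ])]
```

```bash
python3 -m inch '[[255,[0,0,-0.04],[0,0,0]],[255,[0,0,-0.08],[0,0,0]],[255,[0,0,-0.115],[0,0,0]],[255,[0,0,-0.115],[0,0,0]],[255,[0,0,-0.115],[0,0,0]]]'
python3 -m inch '[[255,[0,0,-0.01],[0,0,0]],[255,[0,0,-0.017],[0,0,0]],[255,[0,0,-0.024],[0,0,0]],[255,[0,0,-0.024],[0,0,0]],[255,[0,0,-0.024],[0,0,0]]]'
python3 -m inch '[[255,[0,0,0],[0,0,0]],[130,[0,0,0],[0,0,0]],[130,[0,0,0],[0,0,0]],[130,[0,0,0],[0,0,0]],[130,[0,0,0],[0,0,0]]]'
```

```text
t: 5.25
ee_pos: [0.6501, -0.2082, 0.0418]
ee_rot: [0.001, 0.71, 0.002, 0.704]
ft_force: [0.4, -0.3, -1.6]
opening: 0.0215
t: 5.67
ee_pos: [0.6536, -0.2108, 0.022]
ee_rot: [-0.0, 0.707, 0.0, 0.707]
ft_force: [-0.1, -0.1, -1.7]
opening: 0.0215
t: 6.08
ee_pos: [0.6538, -0.211, 0.0222]
ee_rot: [-0.0, 0.707, -0.0, 0.707]
ft_force: [-0.7, 1.0, -0.2]
opening: 0.0428
```

```bash
python3 -m inch '[[130,[0,0,0.03],[0,0,0]],[130,[0,0,0.07],[0,0,0]],[130,[-0.02,0,0.1],[0,0,0]],[80,[-0.06,-0.005,0.1],[0,0,0]],[80,[-0.1,-0.007,0.1],[0,0,0]]]'
python3 -m inch '[[80,[-0.082,-0.006,0],[0,0,0]],[80,[-0.082,-0.006,0],[0,0,0]],[80,[-0.082,-0.006,0],[0,0,0]],[80,[-0.082,-0.006,-0.04],[0,0,0]],[80,[-0.082,-0.006,-0.07],[0,0,0]]]'
python3 - <<'E'
from h import *
snap('wrist','w3'); print(arm.sense()['ee_pos'],arm.sense()['opening'])
E
```

```text
t: 6.5
ee_pos: [0.5552, -0.219, 0.1254]
ee_rot: [-0.002, 0.705, -0.001, 0.709]
ft_force: [-0.4, -0.4, 0.4]
opening: 0.0546
t: 6.92
ee_pos: [0.4723, -0.225, 0.0526]
ee_rot: [-0.001, 0.705, -0.001, 0.709]
ft_force: [0.4, -0.4, -1.0]
opening: 0.0636
[ 0.46784591 -0.22212507  0.04504914] 0.06349003745506968
```

View pics/w3.png

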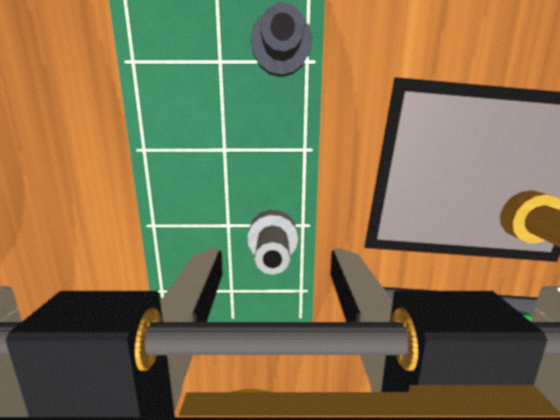

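Bright is centred between the open fingers, and the brass die stands on the mat. I'll go down and grip.

```bash
python3 -m inch '[[80,[0,0,-0.031],[0,0,0]],[80,[0,0,-0.031],[0,0,0]],[80,[0,0,-0.031],[0,0,0]],[80,[0,0,-0.031],[0,0,0]],[255,[0,0,-0.031],[0,0,0]]]'
python3 -m inch '[[255,[0,0,0],[0,0,0]],[255,[0,0,0],[0,0,0]],[255,[0,0,0],[0,0,0]],[255,[0,0,0],[0,0,0]],[255,[0,0,0],[0,0,0]]]'
python3 -m inch '[[255,[0,0,0],[0,0,0]],[255,[0,0,0],[0,0,0]],[255,[0,0,0],[0,0,0]],[255,[0,0,0],[0,0,0]],[255,[0,0,0],[0,0,0]]]'
```

```text
t: 7.38
ee_pos: [0.473, -0.2247, 0.0229]
ee_rot: [-0.001, 0.706, -0.0, 0.708]
ft_force: [0.3, 0.3, -0.9]
opening: 0.0607
t: 7.8
ee_pos: [0.4715, -0.2239, 0.0209]
ee_rot: [-0.0, 0.707, 0.0, 0.707]
ft_force: [0.3, 0.1, 0.6]
opening: 0.0285
t: 8.22
ee_pos: [0.4713, -0.2239, 0.0207]
ee_rot: [-0.0, 0.707, 0.0, 0.707]
ft_force: [-1.8, 0.3, 4.1]
opening: 0.0212
```

```bash
python3 -m inch '[[255,[0,0,0.03],[0,0,0]],[255,[0,0,0.07],[0,0,0]],[255,[0.035,0.005,0.07],[0,0,0]],[255,[0.07,0.012,0.07],[0,0,0]],[255,[0.11,0.019,0.07],[0,0,0]]]'
python3 -m inch '[[255,[0,0,0],[0,0,0]],[255,[0,0,-0.02],[0,0,0]],[255,[0,0,-0.04],[0,0,0]],[255,[0,0,-0.055],[0,0,0]],[255,[0,0,-0.062],[0,0,0]]]'
python3 -m inch '[[255,[0,0,-0.004],[0,0,0]],[255,[0,0,-0.007],[0,0,0]],[255,[0,0,-0.007],[0,0,0]],[255,[0,0,-0.007],[0,0,0]],[130,[0,0,-0.007],[0,0,0]]]'
python3 -m inch '[[130,[0,0,0],[0,0,0]],[130,[0,0,0],[0,0,0]],[130,[0,0,0],[0,0,0]],[130,[0,0,0.02],[0,0,0]],[130,[0,0,0.05],[0,0,0]]]'
```

```text
t: 8.63
ee_pos: [0.5828, -0.2052, 0.0922]
ee_rot: [0.0, 0.706, -0.001, 0.708]
ft_force: [-0.4, 0.2, -1.0]
opening: 0.0213
t: 9.05
ee_pos: [0.5793, -0.2038, 0.025]
ee_rot: [0.001, 0.709, 0.001, 0.705]
ft_force: [-0.6, 0.4, -3.4]
opening: 0.0213
t: 9.47
ee_pos: [0.5823, -0.2053, 0.023]
ee_rot: [-0.0, 0.706, -0.0, 0.708]
ft_force: [-0.5, -0.1, 0.4]
opening: 0.0247
t: 9.88
ee_pos: [0.5786, -0.2036, 0.0685]
ee_rot: [0.001, 0.709, 0.001, 0.705]
ft_force: [-0.1, -0.6, 0.4]
opening: 0.0454
```

```bash
python3 -m inch '[[80,[0,0,0.03],[0,0,0]],[80,[-0.03,0.03,0.03],[0,0,0]],[80,[-0.055,0.055,0.03],[0,0,0]],[80,[-0.08,0.08,0.03],[0,0,0]],[80,[-0.104,0.104,0.03],[0,0,0]]]'
python3 -m inch '[[80,[0,0,-0.02],[0,0,0]],[80,[0,0,-0.04],[0,0,0]],[80,[0,0,-0.045],[0,0,0]],[80,[0,0,-0.045],[0,0,0]],[80,[0,0,-0.045],[0,0,0]]]'
python3 - <<'E'
from h import *
snap('wrist','w4'); print(arm.sense()['ee_pos'],arm.sense()['opening'])
E
```

```text
t: 10.3
ee_pos: [0.4764, -0.0999, 0.1019]
ee_rot: [0.0, 0.707, -0.0, 0.707]
ft_force: [0.5, 0.1, 1.0]
opening: 0.0637
t: 10.72
ee_pos: [0.4776, -0.101, 0.057]
ee_rot: [0.0, 0.707, -0.0, 0.707]
ft_force: [0.5, 0.0, 0.5]
opening: 0.0641
[ 0.47814414 -0.10124974  0.05755909] 0.06385971100925757
```

View pics/w4.png

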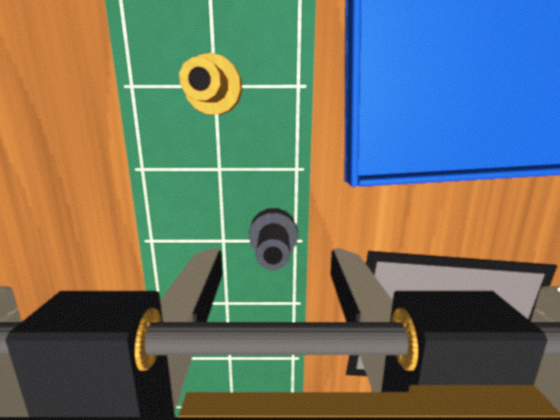

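Dark's top is at (273,256), centred between the fingers. Brass A's top is at (199,78).

```bash
python3 - <<'E'
from h import *
print(ray('w4',273,256,.047),ray('w4',199,78,.047),ray('w4',211,84,.016))
E
python3 -m inch '[[80,[0,0.001,-0.036],[0,0,0]],[80,[0,0.001,-0.036],[0,0,0]],[80,[0,0.001,-0.036],[0,0,0]],[80,[0,0.001,-0.036],[0,0,0]],[255,[0,0.001,-0.036],[0,0,0]]]'
python3 -m inch '[[255,[0,0,0],[0,0,0]],[255,[0,0,0],[0,0,0]],[255,[0,0,0],[0,0,0]],[255,[0,0,0],[0,0,0]],[255,[0,0,0],[0,0,0]]]'
python3 -m inch '[[255,[0,0,0],[0,0,0]],[255,[0,0,0],[0,0,0]],[255,[0,0,0],[0,0,0]],[255,[0,0,0],[0,0,0]],[255,[0,0,0],[0,0,0]]]'
```

```text
[ 0.47525591 -0.10044017  0.047     ] [0.43717708 0.0008126  0.047     ] [0.43721768 0.00064758 0.016     ]
t: 11.18
ee_pos: [0.4788, -0.1004, 0.0225]
ee_rot: [-0.0, 0.706, -0.0, 0.708]
ft_force: [-0.4, 0.3, 0.8]
opening: 0.0606
t: 11.6
ee_pos: [0.4775, -0.0999, 0.0208]
ee_rot: [-0.0, 0.707, 0.0, 0.707]
ft_force: [-0.2, -1.1, 0.5]
opening: 0.0283
t: 12.02
ee_pos: [0.4773, -0.0998, 0.0207]
ee_rot: [-0.0, 0.707, 0.0, 0.707]
ft_force: [-1.5, -0.5, 3.2]
opening: 0.0212
```

```bash
python3 -m inch '[[255,[0,0,0.03],[0,0,0]],[255,[0,0,0.07],[0,0,0]],[255,[0.03,-0.01,0.09],[0,0,0]],[255,[0.065,-0.022,0.09],[0,0,0]],[255,[0.1,-0.036,0.09],[0,0,0]]]'
python3 -m inch '[[255,[0.04,-0.014,0],[0,0,0]],[255,[0.08,-0.028,0],[0,0,0]],[255,[0.08,-0.028,0],[0,0,0]],[255,[0.08,-0.028,-0.03],[0,0,0]],[255,[0.08,-0.028,-0.06],[0,0,0]]]'
python3 -m inch '[[255,[0,0,-0.015],[0,0,0]],[255,[0,0,-0.024],[0,0,0]],[255,[0,0,-0.029],[0,0,0]],[255,[0,0,-0.029],[0,0,0]],[255,[0,0,-0.029],[0,0,0]]]'
python3 -m inch '[[130,[0,0,0],[0,0,0]],[130,[0,0,0],[0,0,0]],[130,[0,0,0],[0,0,0]],[130,[0,0,0],[0,0,0]],[130,[0,0,0.03],[0,0,0]]]'
```

```text
t: 12.43
ee_pos: [0.5802, -0.1364, 0.1135]
ee_rot: [-0.001, 0.705, -0.0, 0.709]
ft_force: [0.9, -0.7, -2.0]
opening: 0.0214
t: 12.85
ee_pos: [0.6598, -0.1647, 0.0507]
ee_rot: [-0.0, 0.706, -0.0, 0.708]
ft_force: [0.3, 0.3, -1.2]
opening: 0.0216
t: 13.27
ee_pos: [0.6582, -0.1641, 0.0231]
ee_rot: [-0.0, 0.706, -0.0, 0.708]
ft_force: [0.2, 0.2, -2.0]
opening: 0.0212
t: 13.68
ee_pos: [0.6529, -0.1624, 0.0452]
ee_rot: [0.001, 0.711, 0.001, 0.704]
ft_force: [-0.4, 0.7, -1.3]
opening: 0.0445
```

```bash
python3 -m inch '[[130,[0,0,0.04],[0,0,0]],[80,[-0.02,0.015,0.06],[0,0,0]],[80,[-0.05,0.037,0.06],[0,0,0]],[80,[-0.08,0.06,0.06],[0,0,0]],[80,[-0.11,0.082,0.06],[0,0,0]]]'
python3 -m inch '[[80,[-0.03,0.022,0],[0,0,0]],[80,[-0.06,0.045,0],[0,0,0]],[80,[-0.09,0.067,0],[0,0,0]],[80,[-0.11,0.083,-0.02],[0,0,0]],[80,[-0.11,0.083,-0.055],[0,0,0]]]'
python3 - <<'E'
from h import *
snap('wrist','w5'); print(arm.sense()['ee_pos'],arm.sense()['opening'])
E
```

```text
t: 14.1
ee_pos: [0.5468, -0.0813, 0.1125]
ee_rot: [0.0, 0.706, -0.0, 0.708]
ft_force: [-0.6, 0.5, 1.4]
opening: 0.0631
t: 14.52
ee_pos: [0.4383, 0.0032, 0.0602]
ee_rot: [-0.001, 0.704, 0.001, 0.71]
ft_force: [0.3, -0.4, -0.3]
opening: 0.064
[0.43367241 0.00273237 0.05130873] 0.06373346093210433
```

View pics/w5.png

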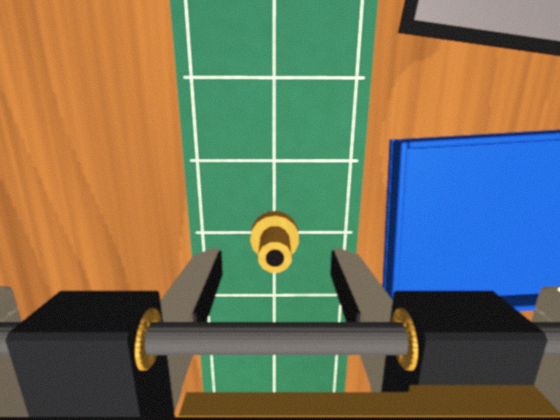

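Brass A is centred at (275,257). Grip it.

```bash
python3 -m inch '[[80,[0,0,-0.036],[0,0,0]],[80,[0,0,-0.036],[0,0,0]],[80,[0,0,-0.036],[0,0,0]],[80,[0,0,-0.036],[0,0,0]],[255,[0,0,-0.036],[0,0,0]]]'
python3 -m inch '[[255,[0,0,0],[0,0,0]],[255,[0,0,0],[0,0,0]],[255,[0,0,0],[0,0,0]],[255,[0,0,0],[0,0,0]],[255,[0,0,0],[0,0,0]]]'
python3 -m inch '[[255,[0,0,0],[0,0,0]],[255,[0,0,0],[0,0,0]],[255,[0,0,0],[0,0,0]],[255,[0,0,0],[0,0,0]],[255,[0,0,0],[0,0,0]]]'
python3 - <<'E'
from h import *
snap('side','s1'); crop('s1',(170,130,370,360),2.6,'s1c')
E
```

```text
t: 14.98
ee_pos: [0.4392, 0.0007, 0.0228]
ee_rot: [-0.0, 0.706, -0.0, 0.708]
ft_force: [0.6, 0.4, -0.3]
opening: 0.0606
t: 15.4
ee_pos: [0.4375, 0.0012, 0.0209]
ee_rot: [-0.0, 0.707, 0.0, 0.707]
ft_force: [-0.1, -0.3, -0.1]
opening: 0.0285
t: 15.82
ee_pos: [0.4374, 0.0012, 0.0207]
ee_rot: [-0.0, 0.707, 0.0, 0.707]
ft_force: [-0.4, -0.5, 1.7]
opening: 0.0217
```

View pics/s1c.png

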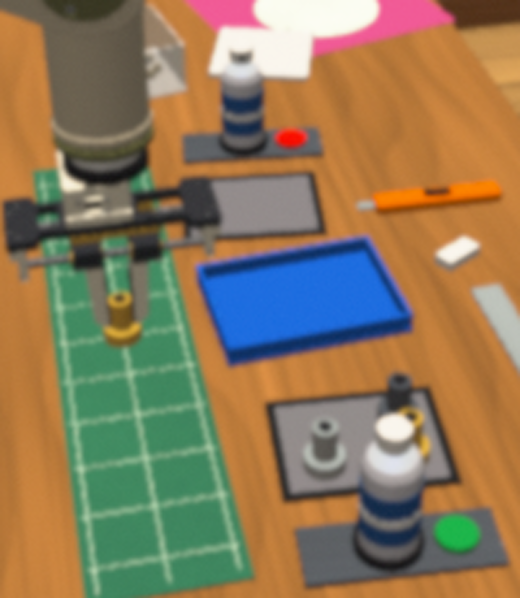

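The three dies stand on the mat. Take brass A to the fourth spot at (0.5855, -0.157).

```bash
python3 -m inch '[[255,[0,0,0.03],[0,0,0]],[255,[0,0,0.07],[0,0,0]],[255,[0.02,-0.022,0.09],[0,0,0]],[255,[0.045,-0.048,0.09],[0,0,0]],[255,[0.07,-0.074,0.09],[0,0,0]]]'
python3 -m inch '[[255,[0.025,-0.026,0],[0,0,0]],[255,[0.05,-0.053,0],[0,0,0]],[255,[0.0785,-0.084,0],[0,0,0]],[255,[0.0785,-0.084,0],[0,0,0]],[255,[0.0785,-0.084,-0.02],[0,0,0]]]'
python3 - <<'E'
from h import *
snap('wrist','w6'); print(arm.sense()['ee_pos'],arm.sense()['opening'])
E
```

```text
t: 16.28
ee_pos: [0.5096, -0.0738, 0.1129]
ee_rot: [-0.001, 0.706, 0.0, 0.709]
ft_force: [0.8, 0.4, -1.8]
opening: 0.0214
t: 16.7
ee_pos: [0.589, -0.1596, 0.0925]
ee_rot: [0.0, 0.706, -0.001, 0.708]
ft_force: [-0.1, 0.3, -1.2]
opening: 0.0212
[ 0.58500195 -0.15751462  0.086052  ] 0.021384971578091213
```

View pics/w6.png

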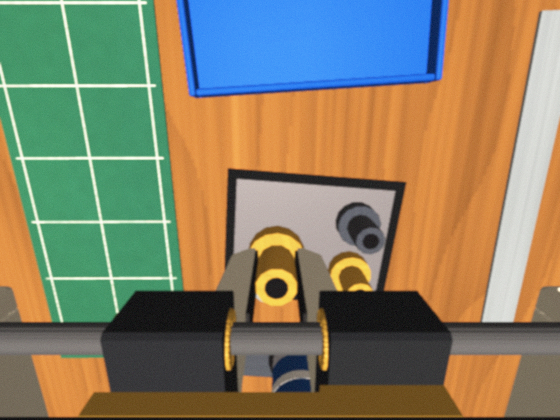

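The spot is clear with the dark and brass dies to its right. Lower.

```bash
python3 -m inch '[[255,[0,0,-0.02],[0,0,0]],[255,[0,0,-0.04],[0,0,0]],[255,[0,0,-0.055],[0,0,0]],[255,[0,0,-0.064],[0,0,0]],[255,[0,0,-0.069],[0,0,0]]]'
python3 -m inch '[[255,[0,0,0],[0,0,0]],[255,[0,0,0],[0,0,0]],[130,[0,0,0],[0,0,0]],[130,[0,0,0],[0,0,0]],[130,[0,0,0],[0,0,0]]]'
python3 -m inch '[[130,[0,0,0],[0,0,0]],[130,[0,0,0.03],[0,0,0]],[130,[0,0,0.07],[0,0,0]],[130,[0,0,0.11],[0,0,0]],[255,[0,0,0.15],[0,0,0]]]'
python3 -m inch '[[255,[0,0.04,0],[0,0,0]],[255,[0,0.08,0],[0,0,0]],[255,[0,0.11,0],[0,0,0]],[255,[0,0.11,0],[0,0,0]],[255,[0,0.11,0],[0,0,0]]]'
python3 - <<'E'
from h import *
for n in ("scene","side","wrist"): snap(n,n+"2")
crop('scene2',(160,170,360,320),4,'s2c');crop('side2',(200,200,370,360),4,'s2d')
E
```

```text
t: 17.17
ee_pos: [0.584, -0.156, 0.0204]
ee_rot: [0.0, 0.709, 0.001, 0.706]
ft_force: [-21.3, 5.3, 41.5]
opening: 0.0214
t: 17.58
ee_pos: [0.5865, -0.157, 0.0225]
ee_rot: [-0.0, 0.707, -0.0, 0.708]
ft_force: [0.5, 0.1, -0.6]
opening: 0.037
t: 18.0
ee_pos: [0.5855, -0.1567, 0.1732]
ee_rot: [0.0, 0.707, 0.0, 0.707]
ft_force: [0.4, -0.6, 0.1]
opening: 0.0422
t: 18.42
ee_pos: [0.586, -0.0454, 0.172]
ee_rot: [-0.001, 0.707, 0.001, 0.707]
ft_force: [0.2, -1.4, -0.3]
opening: 0.0103
```

View pics/s2c.png

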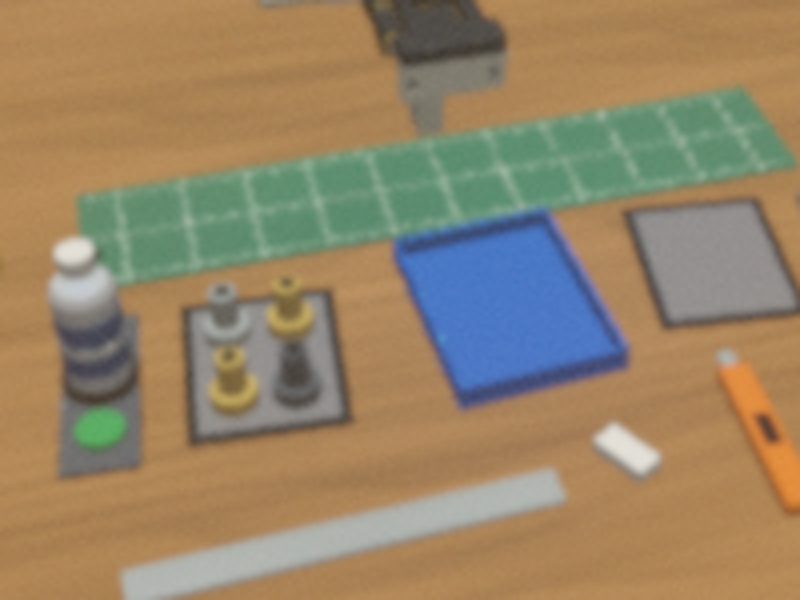

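View pics/s2d.png

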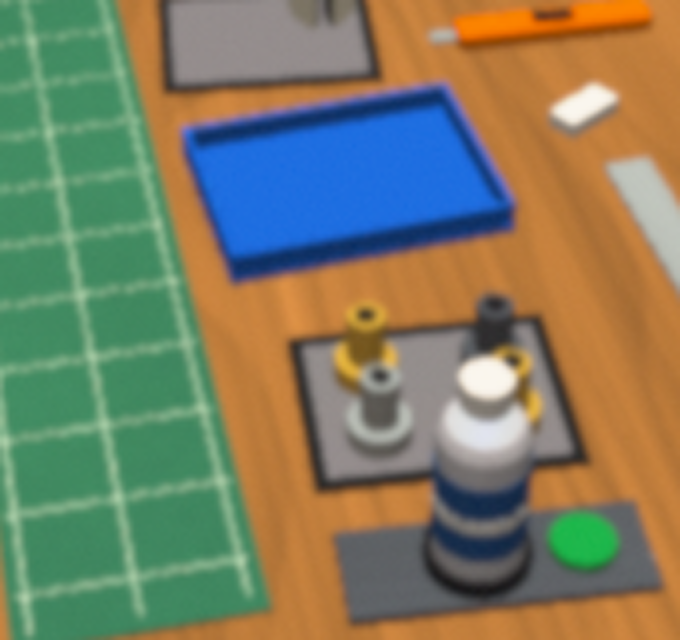

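All four dies stand on the right mat. Next I'll move over the ready can's cap with the fingers shut and look.

```bash
python3 -m inch '[[255,[0.012,-0.125,0.028],[0,0,0]],[255,[0.012,-0.125,0.028],[0,0,0]],[255,[0.012,-0.125,0.028],[0,0,0]],[255,[0.012,-0.125,0.028],[0,0,0]],[255,[0.012,-0.125,0.028],[0,0,0]]]'
python3 -m inch '[[255,[0.0115,-0.04,0],[0,0,0]],[255,[0.0115,-0.08,0],[0,0,0]],[255,[0.0115,-0.11,0],[0,0,0]],[255,[0.0115,-0.132,0],[0,0,0]],[255,[0.0115,-0.132,0],[0,0,0]]]'
python3 -m inch '[[255,[0,0,0],[0,0,0]],[255,[0,0,0],[0,0,0]],[255,[0,0,0],[0,0,0]],[255,[0,0,0],[0,0,0]],[255,[0,0,0],[0,0,0]]]'
python3 - <<'E'
from h import *
snap('wrist','w7'); print(arm.sense()['ee_pos'],arm.sense()['opening']); print(proj('w7',[.609,-.304,.132]),proj('w7',arm.sense()['ee_pos']))
E
```

```text
t: 18.98
ee_pos: [0.5978, -0.1759, 0.2001]
ee_rot: [0.002, 0.707, -0.002, 0.707]
ft_force: [0.4, 0.3, 0.6]
opening: 0.0007
t: 19.4
ee_pos: [0.6081, -0.3075, 0.1983]
ee_rot: [0.001, 0.708, -0.001, 0.707]
ft_force: [0.4, -0.5, -0.2]
opening: 0.0005
t: 19.82
ee_pos: [0.6097, -0.3026, 0.1998]
ee_rot: [-0.001, 0.707, 0.001, 0.707]
ft_force: [0.4, -0.4, 0.1]
opening: 0.0002
[ 0.60969995 -0.30283379  0.19984145] 0.0005292940843983098
[275.65977421 226.77810817] [276.81062622 264.71349197]
```

View pics/w7.png

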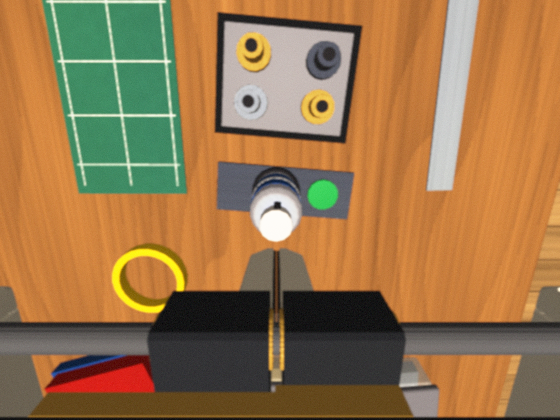

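The cap top is at (276,224), right under the fingertips, and all four dies are upright on the mat. Press gently in steps.

```bash
python3 -m inch '[[255,[0,0.001,-0.025],[0,0,0]],[255,[0,0.001,-0.045],[0,0,0]],[255,[0,0.001,-0.055],[0,0,0]],[255,[0,0.001,-0.06],[0,0,0]],[255,[0,0.001,-0.06],[0,0,0]]]'
python3 -m inch '[[255,[0,0,0],[0,0,0]],[255,[0,0,0],[0,0,0]],[255,[0,0,-0.003],[0,0,0]],[255,[0,0,-0.006],[0,0,0]],[255,[0,0,-0.008],[0,0,0]]]'
python3 -m inch '[[255,[0,0,0],[0,0,0]],[255,[0,0,-0.001],[0,0,0]],[255,[0,0,-0.002],[0,0,0]],[255,[0,0,-0.003],[0,0,0]],[255,[0,0,-0.003],[0,0,0]]]'
```

```text
t: 20.28
ee_pos: [0.6087, -0.3022, 0.1382]
ee_rot: [0.0, 0.708, 0.001, 0.706]
ft_force: [1.1, 0.1, -0.5]
opening: 0.0006
t: 20.7
ee_pos: [0.6096, -0.303, 0.1319]
ee_rot: [-0.0, 0.707, -0.0, 0.707]
ft_force: [1.6, -0.8, 1.7]
opening: 0.0004
t: 21.12
ee_pos: [0.6096, -0.303, 0.1289]
ee_rot: [-0.0, 0.707, -0.0, 0.707]
ft_force: [0.3, 0.2, 4.6]
opening: 0.0004
```

Command z is 0.129 (the measured value agrees, 4.6 N). Continue.

```bash
python3 -m inch '[[255,[0,0,-0.001],[0,0,0]],[255,[0,0,-0.002],[0,0,0]],[255,[0,0,-0.003],[0,0,0]],[255,[0,0,-0.003],[0,0,0]],[255,[0,0,-0.003],[0,0,0]]]'
python3 -m inch '[[255,[0,0,-0.001],[0,0,0]],[255,[0,0,-0.001],[0,0,0]],[255,[0,0,-0.001],[0,0,0]],[255,[0,0,-0.001],[0,0,0]],[255,[0,0,-0.001],[0,0,0]]]'
```

```text
t: 21.53
ee_pos: [0.6096, -0.303, 0.1263]
ee_rot: [-0.0, 0.707, -0.0, 0.707]
ft_force: [-1.9, 1.9, 7.6]
opening: 0.0007
t: 21.95
ee_pos: [0.6097, -0.303, 0.1263]
ee_rot: [-0.0, 0.707, -0.0, 0.707]
ft_force: [-4.1, 1.4, 13.4]
opening: 0.0004
```

The cap is at its stop: position held at 0.1263 while force rose past the 5.7 N spring load. Take a picture during the press, then release.

```bash
python3 - <<'E'
from h import *
snap('side','s3'); crop('s3',(200,200,370,360),4,'s3c')
E
python3 -m inch '[[255,[0,0,-0.001],[0,0,0]],[255,[0,0,-0.001],[0,0,0]],[255,[0,0,-0.001],[0,0,0]],[255,[0,0,-0.001],[0,0,0]],[255,[0,0,-0.001],[0,0,0]]]'
python3 -m inch '[[255,[0,0,0.01],[0,0,0]],[255,[0,0,0.03],[0,0,0]],[255,[0,0,0.06],[0,0,0]],[255,[0,0,0.08],[0,0,0]],[255,[0,0,0.08],[0,0,0]]]'
python3 - <<'E'
from h import *
snap('wrist','w8');snap('side','s4'); crop('s4',(200,200,370,360),4,'s4c')
E
```

```text
t: 22.42
ee_pos: [0.6097, -0.303, 0.1262]
ee_rot: [-0.0, 0.707, -0.0, 0.708]
ft_force: [-6.8, 3.4, 17.2]
opening: 0.0007
t: 22.83
ee_pos: [0.6114, -0.304, 0.2093]
ee_rot: [-0.001, 0.705, -0.001, 0.709]
ft_force: [1.6, -0.3, 0.7]
opening: 0.0004
```

View pics/s3c.png

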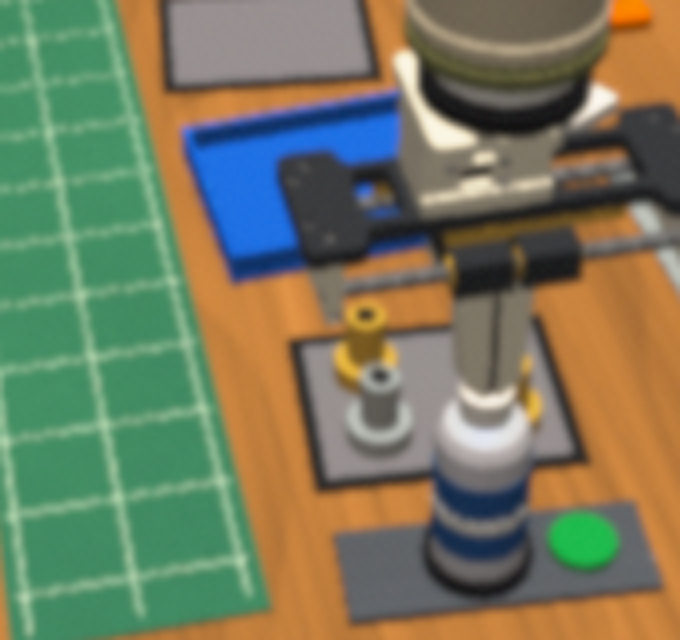

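View pics/w8.png

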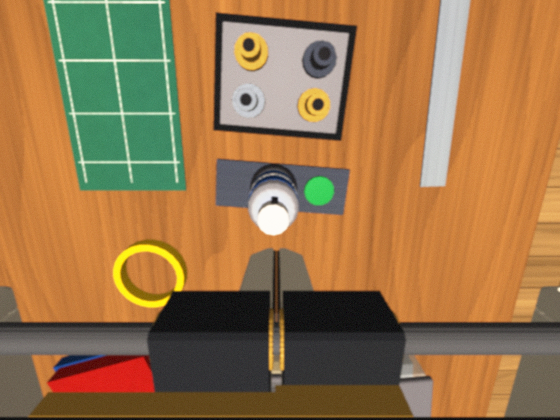

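View pics/s4c.png

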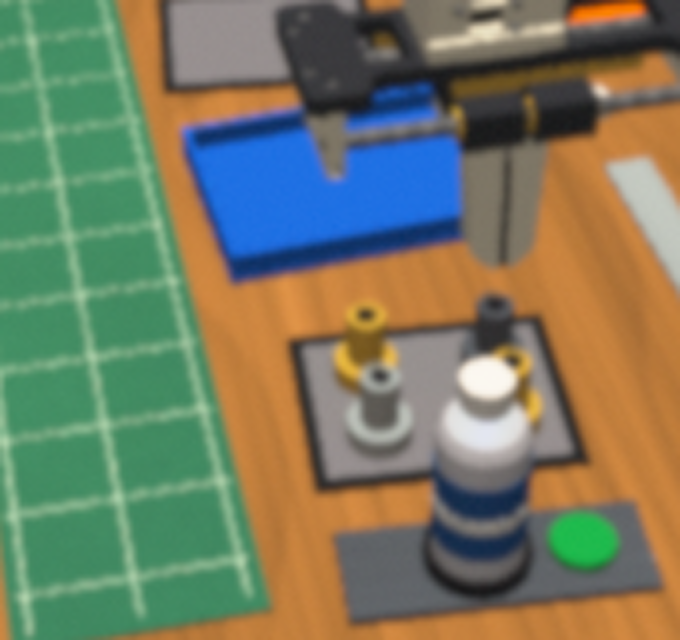

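The press is done, and the cap is back up. Next I'll move the dies to the tray (slots at ±40, ±28 mm about its centre), starting with brass A.

```bash
python3 - <<'E'
from h import *
for p in [(192,95),(441,80)]: print('tray',ray('w6',*p,.022))
for n,p in dict(brassA=(250,46),dark=(326,54),bright=(246,100),brassB=(318,104)).items(): print(n,ray('w8',*p,.047))
E
python3 -m inch '[[255,[-0.006,0.037,0],[0,0,0]],[255,[-0.012,0.074,0],[0,0,0]],[200,[-0.018,0.11,0],[0,0,0]],[90,[-0.0235,0.146,0],[0,0,0]],[90,[-0.0235,0.146,-0.03],[0,0,0]]]'
python3 -m inch '[[90,[0,0,-0.035],[0,0,0]],[90,[0,0,-0.07],[0,0,0]],[90,[0,0,-0.1],[0,0,0]],[90,[0,0,-0.11],[0,0,0]],[90,[0,0,-0.11],[0,0,0]]]'
python3 - <<'E'
from h import *
snap('wrist','w9')
E
```

```text
tray [ 0.52952291 -0.06260634  0.022     ]
tray [ 0.70467648 -0.05313195  0.022     ]
brassA [ 0.58759508 -0.15903516  0.047     ]
dark [ 0.65963585 -0.16578194  0.047     ]
bright [ 0.5824361  -0.20699691  0.047     ]
brassB [ 0.65383951 -0.21073182  0.047     ]
t: 23.35
ee_pos: [0.5879, -0.1517, 0.1779]
ee_rot: [-0.001, 0.705, 0.002, 0.709]
ft_force: [-0.2, -0.5, 0.7]
opening: 0.016
t: 23.77
ee_pos: [0.5818, -0.1554, 0.0581]
ee_rot: [0.001, 0.71, 0.001, 0.704]
ft_force: [0.3, 0.5, 0.8]
opening: 0.0493
```

View pics/w9.png

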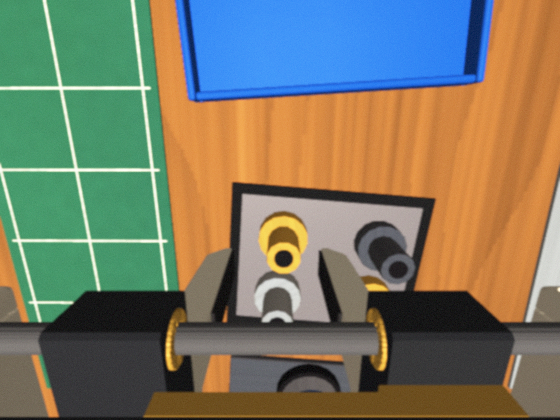

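Brass A is between the fingers at (284,258), so go down and grip.

```bash
python3 -m inch '[[90,[0.001,0,-0.025],[0,0,0]],[90,[0.001,0,-0.043],[0,0,0]],[90,[0.001,0,-0.043],[0,0,0]],[90,[0.001,0,-0.043],[0,0,0]],[255,[0.001,0,-0.043],[0,0,0]]]'
python3 -m inch '[[255,[0,0,0],[0,0,0]],[255,[0,0,0],[0,0,0]],[255,[0,0,0],[0,0,0]],[255,[0,0,0],[0,0,0]],[255,[0,0,0],[0,0,0]]]'
python3 -m inch '[[255,[0,0,0],[0,0,0]],[255,[0,0,0],[0,0,0]],[255,[0,0,0],[0,0,0]],[255,[0,0,0],[0,0,0]],[255,[0,0,0],[0,0,0]]]'
python3 -m inch '[[255,[0,0,0.03],[0,0,0]],[255,[0,0,0.06],[0,0,0]],[255,[0,0.02,0.09],[0,0,0]],[255,[-0.007,0.06,0.09],[0,0,0]],[255,[-0.014,0.1,0.09],[0,0,0]]]'
```

```text
t: 24.23
ee_pos: [0.5885, -0.1575, 0.0232]
ee_rot: [-0.0, 0.706, -0.0, 0.708]
ft_force: [0.0, 0.5, -0.6]
opening: 0.0566
t: 24.65
ee_pos: [0.5871, -0.1569, 0.021]
ee_rot: [-0.0, 0.707, 0.0, 0.707]
ft_force: [0.2, 0.4, -1.0]
opening: 0.0247
t: 25.07
ee_pos: [0.587, -0.1569, 0.0209]
ee_rot: [-0.0, 0.707, 0.0, 0.707]
ft_force: [-1.1, 0.7, 4.3]
opening: 0.0215
t: 25.48
ee_pos: [0.5746, -0.0572, 0.1132]
ee_rot: [0.001, 0.705, -0.001, 0.709]
ft_force: [0.2, 0.4, -2.7]
opening: 0.0215
```

```bash
python3 -m inch '[[255,[0,0.04,0],[0,0,0]],[255,[0,0.08,0],[0,0,0]],[255,[0,0.09,0],[0,0,0]],[255,[0,0.09,-0.025],[0,0,0]],[255,[0,0.09,-0.05],[0,0,0]]]'
python3 -m inch '[[255,[0,0,-0.01],[0,0,0]],[255,[0,0,-0.02],[0,0,0]],[255,[0,0,-0.027],[0,0,0]],[255,[0,0,-0.032],[0,0,0]],[255,[0,0,-0.036],[0,0,0]]]'
python3 -m inch '[[255,[0,0,0],[0,0,0]],[255,[0,0,0],[0,0,0]],[150,[0,0,0],[0,0,0]],[130,[0,0,0],[0,0,0]],[130,[0,0,0],[0,0,0]]]'
python3 -m inch '[[130,[0,0,0],[0,0,0]],[130,[0,0,0.03],[0,0,0]],[130,[0,0,0.07],[0,0,0]],[130,[0.02,-0.04,0.09],[0,0,0]],[90,[0.035,-0.08,0.09],[0,0,0]]]'
```

```text
t: 25.9
ee_pos: [0.5745, 0.0345, 0.0616]
ee_rot: [-0.001, 0.706, 0.001, 0.709]
ft_force: [0.6, -0.4, -1.6]
opening: 0.0217
t: 26.32
ee_pos: [0.5734, 0.0328, 0.0248]
ee_rot: [0.0, 0.707, -0.0, 0.707]
ft_force: [0.2, -0.4, -2.3]
opening: 0.0209
t: 26.73
ee_pos: [0.5737, 0.0331, 0.0256]
ee_rot: [-0.0, 0.707, 0.0, 0.708]
ft_force: [-0.1, 0.8, 0.4]
opening: 0.0368
t: 27.15
ee_pos: [0.6089, -0.0386, 0.1206]
ee_rot: [-0.002, 0.704, 0.001, 0.71]
ft_force: [1.4, 0.2, 1.6]
opening: 0.049
```

```bash
python3 -m inch '[[90,[0.015,-0.035,0],[0,0,0]],[90,[0.03,-0.07,0],[0,0,0]],[90,[0.045,-0.105,0],[0,0,0]],[90,[0.051,-0.1175,-0.02],[0,0,0]],[90,[0.051,-0.1175,-0.051],[0,0,0]]]'
python3 - <<'E'
from h import *
snap('wrist','w10')
E
```

```text
t: 27.57
ee_pos: [0.6605, -0.1625, 0.0677]
ee_rot: [-0.0, 0.704, -0.003, 0.71]
ft_force: [0.4, -0.6, 0.6]
opening: 0.0602
```

View pics/w10.png

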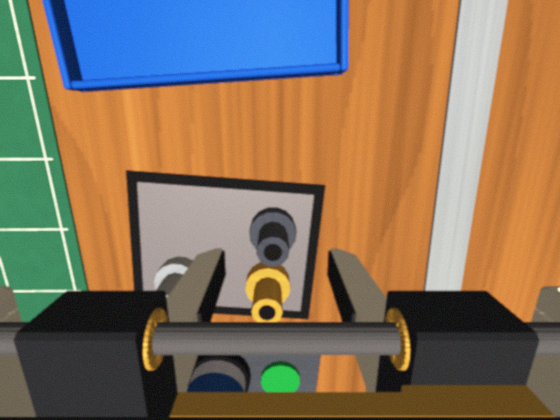

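Dark (272,252) is centred. Grip and carry it to slot 2 at (0.6525, 0.037).

```bash
python3 -m inch '[[90,[0,0,-0.025],[0,0,0]],[90,[0,0,-0.043],[0,0,0]],[90,[0,0,-0.043],[0,0,0]],[90,[0,0,-0.043],[0,0,0]],[255,[0,0,-0.043],[0,0,0]]]'
python3 -m inch '[[255,[0,0,0],[0,0,0]],[255,[0,0,0],[0,0,0]],[255,[0,0,0],[0,0,0]],[255,[0,0,0],[0,0,0]],[255,[0,0,0],[0,0,0]]]'
python3 -m inch '[[255,[0,0,0],[0,0,0]],[255,[0,0,0],[0,0,0]],[255,[0,0,0],[0,0,0]],[255,[0,0,0],[0,0,0]],[255,[0,0,0],[0,0,0]]]'
python3 -m inch '[[255,[0,0,0.03],[0,0,0]],[255,[0,0,0.06],[0,0,0]],[255,[0,0.02,0.09],[0,0,0]],[255,[-0.003,0.06,0.09],[0,0,0]],[255,[-0.006,0.1,0.09],[0,0,0]]]'
```

```text
t: 28.03
ee_pos: [0.6568, -0.1569, 0.0218]
ee_rot: [-0.0, 0.707, 0.0, 0.708]
ft_force: [0.1, -0.6, 0.5]
opening: 0.0565
t: 28.45
ee_pos: [0.6564, -0.1572, 0.0207]
ee_rot: [-0.0, 0.707, -0.0, 0.707]
ft_force: [1.3, -0.2, 0.9]
opening: 0.0247
t: 28.87
ee_pos: [0.6565, -0.1572, 0.0207]
ee_rot: [-0.0, 0.707, -0.0, 0.707]
ft_force: [0.5, 0.9, 4.9]
opening: 0.0209
t: 29.28
ee_pos: [0.6515, -0.0578, 0.1128]
ee_rot: [0.001, 0.706, -0.001, 0.709]
ft_force: [0.5, 1.3, -2.3]
opening: 0.0208
```

Grip was about 7 mm off in y because the previous call's last row was clipped. I'll check how it hangs.

```bash
python3 -m inch '[[255,[0,0,0],[0,0,0]],[255,[0,0,0],[0,0,0]],[255,[0,0,0],[0,0,0]],[255,[0,0,0],[0,0,0]],[255,[0,0,0],[0,0,0]]]'; python3 - <<'E'
from h import *
snap('wrist','w11');snap('side','s5');crop('s5',(200,180,370,340),4,'s5c')
E
```

```text
t: 29.7
ee_pos: [0.6498, -0.0583, 0.1095]
ee_rot: [0.0, 0.707, -0.0, 0.707]
ft_force: [-0.3, 0.1, -2.5]
opening: 0.0207
```

View pics/w11.png

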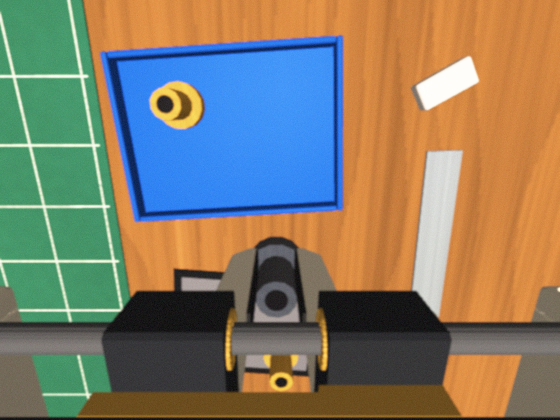

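View pics/s5c.png

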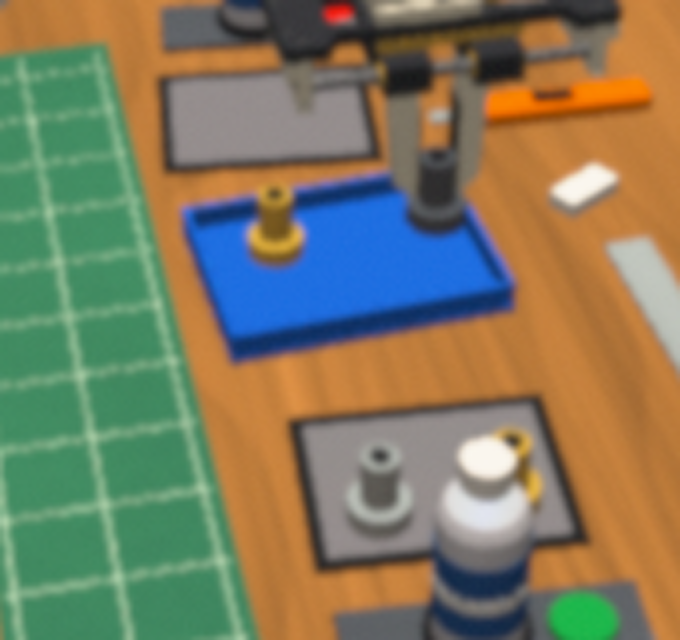

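It hangs vertical. Place with a +7 mm y allowance.

```bash
python3 -m inch '[[255,[0.001,0.035,0],[0,0,0]],[255,[0.002,0.07,0],[0,0,0]],[255,[0.003,0.101,0],[0,0,0]],[255,[0.003,0.101,-0.02],[0,0,0]],[255,[0.003,0.101,-0.045],[0,0,0]]]'
python3 -m inch '[[255,[0,0,-0.01],[0,0,0]],[255,[0,0,-0.02],[0,0,0]],[255,[0,0,-0.029],[0,0,0]],[255,[0,0,-0.036],[0,0,0]],[255,[0,0,-0.04],[0,0,0]]]'
python3 -m inch '[[255,[0,0,0],[0,0,0]],[255,[0,0,0],[0,0,0]],[150,[0,0,0],[0,0,0]],[130,[0,0,0],[0,0,0]],[130,[0,0,0],[0,0,0]]]'
python3 -m inch '[[130,[0,0,0],[0,0,0]],[130,[0,0,0.03],[0,0,0]],[130,[0,0,0.07],[0,0,0]],[130,[-0.01,-0.035,0.09],[0,0,0]],[90,[-0.02,-0.07,0.09],[0,0,0]]]'
```

```text
t: 30.22
ee_pos: [0.6558, 0.0455, 0.0679]
ee_rot: [-0.001, 0.705, 0.001, 0.709]
ft_force: [0.6, -0.0, -2.4]
opening: 0.0206
t: 30.63
ee_pos: [0.6531, 0.0433, 0.0246]
ee_rot: [0.0, 0.707, -0.0, 0.707]
ft_force: [0.2, -0.5, -1.5]
opening: 0.0209
t: 31.05
ee_pos: [0.6539, 0.0439, 0.0263]
ee_rot: [-0.0, 0.706, 0.0, 0.708]
ft_force: [0.5, 0.6, 0.1]
opening: 0.0361
t: 31.47
ee_pos: [0.6374, -0.0255, 0.1229]
ee_rot: [-0.002, 0.703, 0.001, 0.711]
ft_force: [0.0, -0.5, 0.8]
opening: 0.0486
```

```bash
python3 -m inch '[[90,[-0.01,-0.036,0],[0,0,0]],[90,[-0.02,-0.072,0],[0,0,0]],[90,[-0.03,-0.108,0],[0,0,0]],[90,[-0.04,-0.144,0],[0,0,0]],[90,[-0.05,-0.179,0],[0,0,0]]]'
python3 -m inch '[[90,[0,0,0],[0,0,0]],[90,[0,0,-0.025],[0,0,0]],[90,[0,0,-0.05],[0,0,0]],[90,[0,0,-0.05],[0,0,0]],[90,[0,0,-0.05],[0,0,0]]]'
python3 - <<'E'
from h import *
snap('wrist','w12'); print(arm.sense()['ee_pos'])
E
```

```text
t: 31.88
ee_pos: [0.5826, -0.2068, 0.1158]
ee_rot: [-0.0, 0.707, -0.0, 0.707]
ft_force: [-0.0, -0.3, -0.4]
opening: 0.0603
t: 32.3
ee_pos: [0.5818, -0.2041, 0.0638]
ee_rot: [0.0, 0.708, 0.001, 0.706]
ft_force: [0.6, -0.2, 0.7]
opening: 0.0603
[ 0.58308487 -0.2046271   0.06559358]
```

View pics/w12.png

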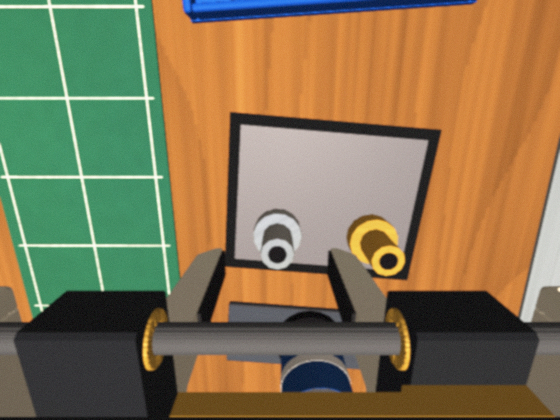

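Bright (277,252) is centred. Grip, then slot 3 (0.5755, -0.023).

```bash
python3 -m inch '[[90,[0,-0.001,-0.025],[0,0,0]],[90,[0,-0.001,-0.043],[0,0,0]],[90,[0,-0.001,-0.043],[0,0,0]],[90,[0,-0.001,-0.043],[0,0,0]],[255,[0,-0.001,-0.043],[0,0,0]]]'
python3 -m inch '[[255,[0,0,0],[0,0,0]],[255,[0,0,0],[0,0,0]],[255,[0,0,0],[0,0,0]],[255,[0,0,0],[0,0,0]],[255,[0,0,0],[0,0,0]]]'
python3 -m inch '[[255,[0,0,0],[0,0,0]],[255,[0,0,0],[0,0,0]],[255,[0,0,0],[0,0,0]],[255,[0,0,0],[0,0,0]],[255,[0,0,0],[0,0,0]]]'
python3 -m inch '[[255,[0,0,0.03],[0,0,0]],[255,[0,0,0.06],[0,0,0]],[255,[0,0.02,0.09],[0,0,0]],[255,[-0.003,0.06,0.09],[0,0,0]],[255,[-0.007,0.1,0.09],[0,0,0]]]'
```

```text
t: 32.77
ee_pos: [0.5845, -0.2064, 0.0245]
ee_rot: [-0.001, 0.706, -0.0, 0.708]
ft_force: [1.1, -0.2, -0.9]
opening: 0.0568
t: 33.18
ee_pos: [0.5833, -0.2062, 0.0226]
ee_rot: [-0.0, 0.707, -0.0, 0.707]
ft_force: [0.5, 0.1, 0.2]
opening: 0.0245
t: 33.6
ee_pos: [0.5832, -0.2061, 0.0224]
ee_rot: [-0.0, 0.707, 0.0, 0.707]
ft_force: [-1.3, 0.9, 4.4]
opening: 0.0212
t: 34.02
ee_pos: [0.5778, -0.1066, 0.1148]
ee_rot: [0.0, 0.705, -0.001, 0.709]
ft_force: [0.4, 0.7, -3.2]
opening: 0.0214
```

```bash
python3 -m inch '[[255,[0,0.035,0],[0,0,0]],[255,[0,0.07,0],[0,0,0]],[255,[0,0.083,0],[0,0,0]],[255,[0,0.083,-0.02],[0,0,0]],[255,[0,0.083,-0.045],[0,0,0]]]'
python3 -m inch '[[255,[0,0,-0.01],[0,0,0]],[255,[0,0,-0.02],[0,0,0]],[255,[0,0,-0.03],[0,0,0]],[255,[0,0,-0.037],[0,0,0]],[255,[0,0,-0.041],[0,0,0]]]'
python3 -m inch '[[255,[0,0,0],[0,0,0]],[255,[0,0,0],[0,0,0]],[150,[0,0,0],[0,0,0]],[130,[0,0,0],[0,0,0]],[130,[0,0,0],[0,0,0]]]'
python3 -m inch '[[130,[0,0,0],[0,0,0]],[130,[0,0,0.03],[0,0,0]],[130,[0,0,0.07],[0,0,0]],[130,[0.01,-0.025,0.09],[0,0,0]],[90,[0.025,-0.055,0.09],[0,0,0]]]'
```

```text
t: 34.43
ee_pos: [0.5782, -0.0221, 0.0689]
ee_rot: [-0.001, 0.705, 0.001, 0.709]
ft_force: [0.2, 0.3, -1.5]
opening: 0.0213
t: 34.85
ee_pos: [0.5759, -0.0235, 0.0254]
ee_rot: [0.0, 0.707, -0.0, 0.707]
ft_force: [-0.4, 0.9, 4.0]
opening: 0.0216
t: 35.27
ee_pos: [0.5769, -0.0232, 0.0271]
ee_rot: [-0.0, 0.707, -0.0, 0.708]
ft_force: [0.5, -1.8, -0.4]
opening: 0.0366
t: 35.68
ee_pos: [0.6048, -0.0776, 0.1235]
ee_rot: [-0.002, 0.704, 0.001, 0.711]
ft_force: [1.3, -0.4, 1.3]
opening: 0.0487
```

```bash
python3 -m inch '[[90,[0.013,-0.033,0],[0,0,0]],[90,[0.026,-0.066,0],[0,0,0]],[90,[0.04,-0.1,0],[0,0,0]],[90,[0.053,-0.133,0],[0,0,0]],[90,[0.053,-0.133,0],[0,0,0]]]'
python3 -m inch '[[90,[0,0,0],[0,0,0]],[90,[0,0,-0.025],[0,0,0]],[90,[0,0,-0.05],[0,0,0]],[90,[0,0,-0.05],[0,0,0]],[90,[0,0,-0.05],[0,0,0]]]'
python3 - <<'E'
from h import *
snap('wrist','w13'); print(arm.sense()['ee_pos'])
E
```

```text
t: 36.1
ee_pos: [0.6549, -0.2175, 0.1158]
ee_rot: [0.001, 0.707, -0.002, 0.707]
ft_force: [0.6, 0.3, 0.1]
opening: 0.06
t: 36.52
ee_pos: [0.6523, -0.2092, 0.0645]
ee_rot: [0.0, 0.709, 0.001, 0.706]
ft_force: [0.1, -0.2, 0.6]
opening: 0.0602
[ 0.65377117 -0.20990121  0.06655695]
```

View pics/w13.png

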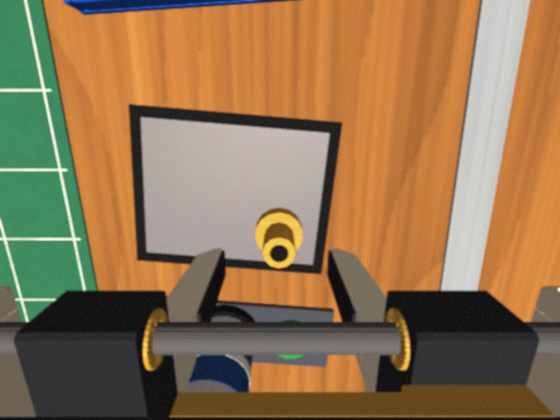

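Brass B (279,252) is centred. Grip, then slot 4 (0.655, -0.019).

```bash
python3 -m inch '[[90,[0,0,-0.025],[0,0,0]],[90,[0,0,-0.045],[0,0,0]],[90,[0,0,-0.045],[0,0,0]],[90,[0,0,-0.045],[0,0,0]],[255,[0,0,-0.045],[0,0,0]]]'
python3 -m inch '[[255,[0,0,0],[0,0,0]],[255,[0,0,0],[0,0,0]],[255,[0,0,0],[0,0,0]],[255,[0,0,0],[0,0,0]],[255,[0,0,0],[0,0,0]]]'
python3 -m inch '[[255,[0,0,0],[0,0,0]],[255,[0,0,0],[0,0,0]],[255,[0,0,0],[0,0,0]],[255,[0,0,0],[0,0,0]],[255,[0,0,0],[0,0,0]]]'
python3 -m inch '[[255,[0,0,0.03],[0,0,0]],[255,[0,0,0.06],[0,0,0]],[255,[0,0.02,0.09],[0,0,0]],[255,[0,0.06,0.09],[0,0,0]],[255,[0,0.1,0.09],[0,0,0]]]'
```

```text
t: 36.98
ee_pos: [0.6555, -0.2113, 0.0238]
ee_rot: [-0.001, 0.706, -0.0, 0.708]
ft_force: [1.1, -0.9, 0.7]
opening: 0.057
t: 37.4
ee_pos: [0.6543, -0.2112, 0.0216]
ee_rot: [-0.0, 0.707, -0.0, 0.707]
ft_force: [0.2, -0.2, -1.0]
opening: 0.0246
t: 37.82
ee_pos: [0.6542, -0.2112, 0.0214]
ee_rot: [-0.0, 0.707, 0.0, 0.707]
ft_force: [-0.5, 0.9, 2.3]
opening: 0.0214
t: 38.23
ee_pos: [0.6558, -0.1119, 0.1142]
ee_rot: [0.001, 0.705, -0.001, 0.709]
ft_force: [0.1, 0.5, -2.5]
opening: 0.0212
```

```bash
python3 - <<'E'
from h import *
snap('wrist','w14')
E
```

```text
(no output)
```

View pics/w14.png

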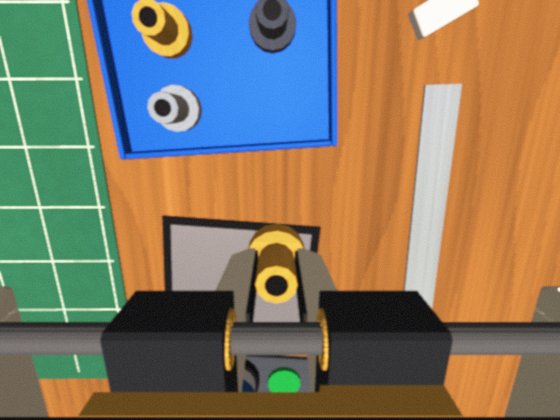

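Three dies stand in the tray, and slot 4 (lower right) is free.

```bash
python3 -m inch '[[255,[0,0.035,0],[0,0,0]],[255,[0,0.07,0],[0,0,0]],[255,[0.001,0.091,0],[0,0,0]],[255,[0.001,0.091,-0.02],[0,0,0]],[255,[0.001,0.091,-0.045],[0,0,0]]]'
python3 -m inch '[[255,[0,0,-0.01],[0,0,0]],[255,[0,0,-0.02],[0,0,0]],[255,[0,0,-0.03],[0,0,0]],[255,[0,0,-0.037],[0,0,0]],[255,[0,0,-0.041],[0,0,0]]]'
python3 -m inch '[[255,[0,0,0],[0,0,0]],[255,[0,0,0],[0,0,0]],[150,[0,0,0],[0,0,0]],[130,[0,0,0],[0,0,0]],[130,[0,0,0],[0,0,0]]]'
python3 -m inch '[[130,[0,0,0],[0,0,0]],[130,[0,0,0.03],[0,0,0]],[130,[0,0,0.07],[0,0,0]],[130,[0,0,0.11],[0,0,0]],[130,[0,0,0.15],[0,0,0]]]'
python3 -m inch '[[130,[-0.04,0,0],[0,0,0]],[130,[-0.08,0,0],[0,0,0]],[130,[-0.12,0,0],[0,0,0]],[130,[-0.16,0,0],[0,0,0]],[130,[-0.19,0,0],[0,0,0]]]'
python3 - <<'E'
from h import *
snap('scene','f1');snap('side','f2');snap('wrist','f3')
crop('f1',(160,170,360,320),4,'f1c');crop('f2',(170,130,370,360),2.6,'f2c')
E
```

```text
t: 38.7
ee_pos: [0.657, -0.0183, 0.068]
ee_rot: [-0.001, 0.705, 0.001, 0.709]
ft_force: [0.4, -0.3, -0.1]
opening: 0.0214
t: 39.12
ee_pos: [0.6548, -0.0205, 0.0243]
ee_rot: [0.0, 0.707, -0.0, 0.707]
ft_force: [-2.5, -0.5, 20.8]
opening: 0.021
t: 39.53
ee_pos: [0.6558, -0.0202, 0.0262]
ee_rot: [-0.0, 0.707, -0.0, 0.708]
ft_force: [-0.4, -0.9, 0.4]
opening: 0.0366
t: 39.95
ee_pos: [0.6546, -0.02, 0.1767]
ee_rot: [-0.0, 0.707, 0.0, 0.707]
ft_force: [1.4, 0.1, -0.2]
opening: 0.0456
t: 40.37
ee_pos: [0.4625, -0.0199, 0.1749]
ee_rot: [-0.0, 0.707, 0.0, 0.707]
ft_force: [0.1, -0.3, 0.4]
opening: 0.0456
```

View pics/f1c.png

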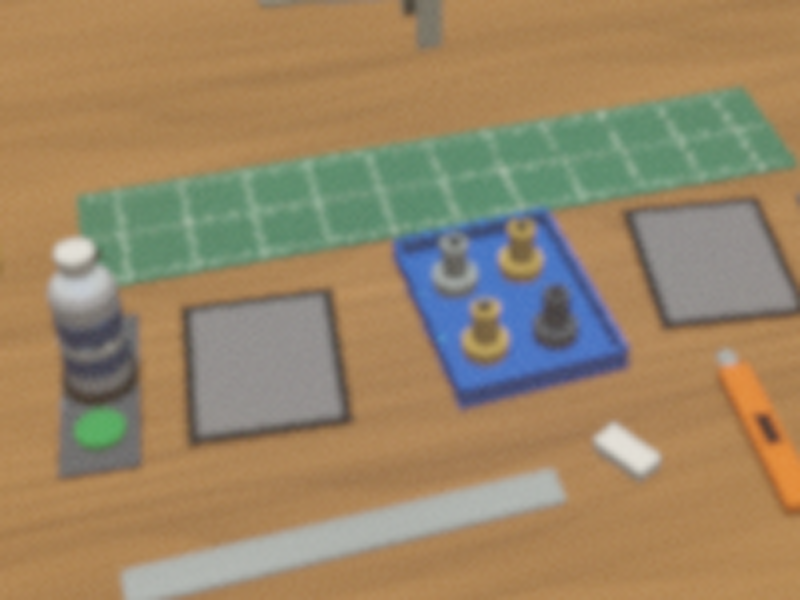

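View pics/f2c.png

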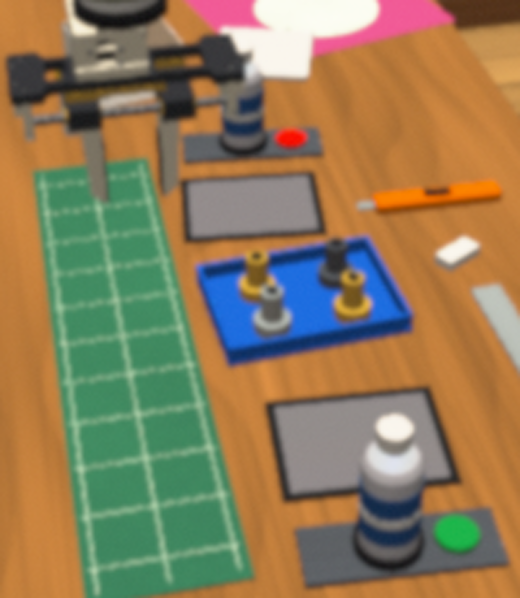

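View pics/f1.png

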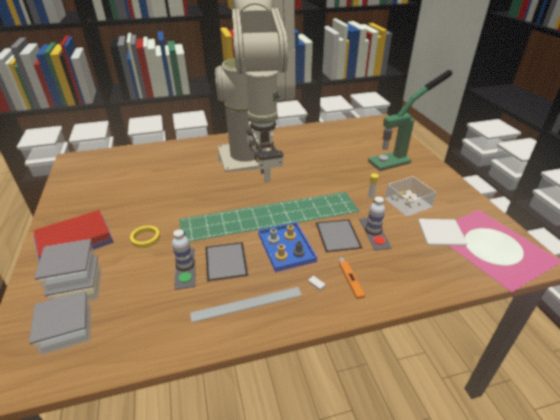

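All four stand in the tray, and the bystanders are where they began. One settling call and a final look, then hand in.

```bash
python3 -m inch '[[130,[0,0,0],[0,0,0]],[130,[0,0,0],[0,0,0]],[130,[0,0,0],[0,0,0]],[130,[0,0,0],[0,0,0]],[130,[0,0,0],[0,0,0]]]'
python3 -m inch '[[130,[0,0,0],[0,0,0]],[130,[0,0,0],[0,0,0]],[130,[0,0,0],[0,0,0]],[130,[0,0,0],[0,0,0]],[130,[0,0,0],[0,0,0]]]'
python3 - <<'E'
from h import *
snap('scene','g1'); a=np.load('pics/g1.npz')['img'].astype(int);b=np.load('pics/f1.npz')['img'].astype(int)
print(abs(a-b)[180:310].max()); crop('g1',(160,170,360,320),4,'g1c')
E
```

```text
t: 40.93
ee_pos: [0.4656, -0.0201, 0.175]
ee_rot: [-0.0, 0.707, 0.0, 0.707]
ft_force: [0.5, 0.0, 0.7]
opening: 0.0456
t: 41.35
ee_pos: [0.4651, -0.0201, 0.1752]
ee_rot: [-0.0, 0.707, 0.0, 0.707]
ft_force: [-0.4, -0.2, -0.6]
opening: 0.0457
12
```

View pics/g1c.png

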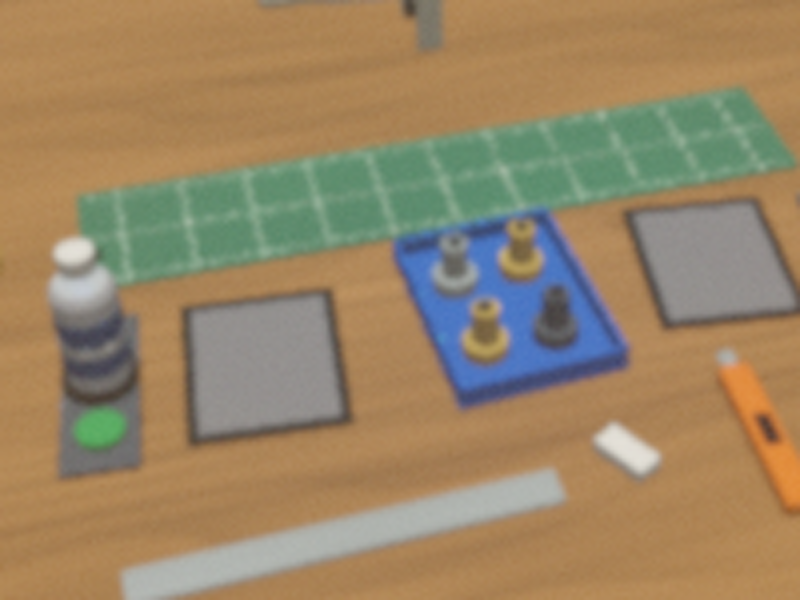

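The picture is unchanged: four upright dies in the tray, and the robot clear of everything.

```bash
python3 -c "
from workcell import arm
print(arm.hand_in())"
```

```text
the job is handed in; nothing more can be done
None
```

The job is handed in at about 41 s. The four dies that were present (two brass, one dark steel, one bright steel) went upright onto the right drip mat, beside the green-disc can. With all four standing there, I pressed that can's cap to its stop and let it spring back up. I then stood all four upright in the blue tray.

**Last checks:**
- **Dies and bystanders:** the final pictures show four upright dies in the tray, empty mats, the bystanders in place and the gripper clear. The empty can was never touched.
- **Press:** the fingertips stopped at z ≈ 0.126, which is 6 mm down, while the force rose to 17 N. A picture afterwards showed the cap back up.

**What went less well:**
- **Force spike:** setting brass A down on the drip mat gave a brief wrist reading of about 47 N (41.5 N of it vertical). That was through the gripped die, well under the 120 N wrist limit.
- **Off-centre grip:** I gripped the dark die about 7 mm off in y for its move to the tray. It still hung vertical and was placed with a correction.
- **No knock seen:** none of the pictures showed a die knocked aside.

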